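# Light the puja lamp and push its glass chimney home

### The job

Get the lamp on the lower tray of the puja organiser ready for the evening: push the tealight's yellow button right in so that it stays on, then put the green glass chimney, standing on the stool, over the lamp and press it straight down onto the brass cup until its foot is fully home on the flange. It is glass, so do not topple it or bang it against the organiser, and leave the diya, jar, spoon and bell where they are.

Things in the scene. Friction and masses are not known exactly. Their poses are not given: they have to be found in the camera images.
- organiser: Two-tier steel organiser, does not slide. Origin: centre of its underside, on the stool; x from its open front (robot side) to its back, y along its length, z up. Lower tray 200 (x) x 310 (y) mm, floor 11 mm, rim 26 mm above the stool. Four 8 mm posts at x = -21 and 91, y = -147 and 147 mm carry the upper tray. The lamp stands on the lower tray, its vertical axis at x = -45, y = -55 mm.
- shelf_edge (a point): Lower front edge of the upper tray, 15 mm behind the lamp axis and 215 mm above the stool; axes as the organiser's. The tray runs from here 130 mm back (+x), is 310 mm long and its rim is 22 mm higher. A gripper pointing straight down over the lamp strikes it: lean the gripper's body out over the open front (-x of the organiser).
- lamp_seat (a point): Centre of the top face of the lamp's brass flange (68 mm across), 16 mm above the stool, on the lamp axis; axes as the organiser's. The chimney's foot ends here. From it rises the brass cup, 48 mm in diameter and 26 mm high; in the cup the white tealight (39 mm across) reaches 34 mm and its yellow button 42 mm above this point.
- cup_top (a point): Centre of the cup's top, 26 mm above lamp_seat, edge chamfered 3 mm. The chimney's 50 mm bore has 1 mm clearance all round on the cup. Four sprung beads in the cup's side, centred 13 mm above lamp_seat, stand out to 53 mm across and grip the bore: let go above them the chimney sticks there, leaning; a straight push of 3 to 6 N takes it past, then 2 to 4 N on to the flange.
- switch_top (a point): Centre of the top of the tealight's round yellow press button, 26 mm in diameter, on the lamp axis; moves down with the button. 42 mm above lamp_seat when off.
- switch (a joint): Travel of the tealight button in m: 0 out (off), 0.006 fully in (on). Pressing takes about 4 N; it stays where it is pushed.
- chimney: Straight green glass tube, open at both ends, 115 mm long, 56 mm outer and 50 mm inner diameter, with a dark steel ferrule, 57 mm across, round its lowest 20 mm; 0.13 to 0.25 kg. It stands upright, ferrule down, on the stool, left or right of the organiser's front. Origin: centre of its foot (lower end); z up along the tube, about which it is the same all round.
- diya: Bystander: blue ceramic oil-lamp bowl, 80 mm across with a small lip, 30 mm high, standing on the lower tray about 140 mm along +y of the organiser from the lamp. Origin: centre of its underside.
- jar: Bystander: closed amber glass candy jar with a red screw lid, 84 mm across, 130 mm high, standing on the stool on the other side from the chimney. Origin: centre of its underside.
- spoon: Bystander: wooden spoon, 190 mm long and up to 52 mm wide, lying flat on the stool before the organiser. Origin: middle of its length, on the stool; x along it.
- bell: Bystander: brass hand bell, 54 mm across, 80 mm tall, standing on the upper tray. Origin: centre of its underside.
Mind the look-alikes: they are no part of the job. Of the things shaped like the chimney, the green one is meant.

How it is judged:
By the outcome, as a careful person would: the job done as asked, in the order asked, and still so for the second after the job is handed in, with the robot touching nothing.
It also fails if it takes over 58 s, if anything falls off the work surface, if the arm or the gripper's body presses on something with over 40 N, if the wrist force passes 120 N, or if a joint passes its speed limit or range.

### The arm

A 6-joint arm with a two-finger parallel gripper is mounted at the origin on the work surface. World frame = base frame: x ahead of the robot, y to its left, z up, the work surface at z = 0. Lengths are in m, angles in rad, forces in N, time in s.
With the tool pointing down it reaches from about 0.35 to 0.975 m from the base axis. Payload 4.9 kg.
Tool frame: the origin (TCP) lies midway between the tips of the shut fingers; the grasp point (between the pads) lies 19 mm behind it (manip.pinch_z is the distance from the TCP to the grasp point, in m); z points along the fingers, y is the direction in which the jaws open and shut (so a half turn about z gives the same grasp; the last joint's range is limited). The gripper opens to 85 mm and grips with 20 to 120 N. Pads are 22 mm wide; open, the fingers measure 114 mm over their backs; the gripper's body (76 mm by 85 mm) begins 54 mm behind the grasp point. The pads swing forward as they close: fully open they stand 13 mm farther back than shut.
Start: joints at [-1.434, 0.053, 1.613, -0, 1.476, -0.119], TCP at [0.158, -0.605, 0.231] pointing down, gripper open.
Joint ranges: [-3.01, 3.01], [-1.01, 2.22], [0.06, 2.58], [-1.02, 4.17], [0.09, 2.62], [-3.14, 3.14]. Speed limits (rad/s): [2.57, 2.57, 3.14, 3.14, 3.14, 3.14].

### API

Orientations are given as a unit quaternion [w, x, y, z].
In Python, from plant import manip gives the robot as it stands.
- The arm moves only by the tool drive_tool, never from a script. Its argument "commands" is text: rows parted by semicolons, each of 5 numbers parted by spaces: the finger opening in mm, from 0 to 85.4, then the shift along the tool's x, y, z in units of 30 mm (1.0 is 30 mm), then the turn about the tool's z in degrees. A call has exactly 8 rows; each row shifts and turns the commanded pose from where the row before left it, along the tool's axes as they then stand; what a row does not reach is not made up. A row lasts 1/8 s, in which the tool goes at most 62.5 mm and 10.7 degrees, less where a joint would pass 70% of its speed; a pose out of reach is approached as far as the arm can. A call is refused whole if a number of a shift passes 1 or a number of a turn 10.7, either way. A call with a gripper value outside its range is refused whole. The fingers move at their own pace and stop on an object; the grip force is fixed at half the most. Time passes only in rows, so rows that do not move let the fingers close, or fill a call up. It gives the time, the measured TCP pose, the force and the opening at its end, in the units of the state.
- manip.state(): the state, without advancing time (a new reading comes with each control period).
- manip.grab_frame(name): name is "scene" or "top" or "wrist"; returns the picture (420x560x3 uint8, red, green, blue); there is no depth.
- manip.camera_params(name): a dict with "fx", "fy", "cx", "cy" (pixels), "distortion" ([k1, k2, p1, p2, k3] as OpenCV has them; the pictures are not rectified), "xyz" and "orientation" of the camera in the world. Camera axes: x right, y down, z forward; pixel columns grow to the right and rows downward; lengths in m; the calibration is good to about 2 mm. A picture is of the moment at which its call begins: read the wrist's pose just before it. camera_params takes no time and is no camera call; for the wrist camera it gives the pose at the moment of the call.
- manip.job_done(): hands the job in, once; it reports no verdict.
The state is a dict: "time": time; "joint_pos": joint angles; "joint_vel": joint speeds; "joint_efforts": joint torques, N m; "tool_pos": TCP position; "tool_rot": TCP orientation; "contact_force": force on the tool from outside, world axes, zero at the start; "ft_torque": the same for the moment, N m; "gripper_width": opening from 0.0 (shut) to 1.0 (fully open).
Only numpy, scipy, OpenCV 4.12 (cv2) and the standard library are available. Lean on these libraries where they do the work, as an engineer would, in place of code of your own. Each camera call takes 0.05 s, during which the arm holds its last target. There are 200 camera calls.

## Working session

There is one attempt and no reset: what is moved stays moved. The work goes in short steps, Python scripts to look and compute and a tool call to move; the robot and the scene stay as the last step left them, time stands still between calls to the robot, and variables do not carry over. Pictures are saved under pics/ and viewed, about 8 in all and at most 12, crops included, and the job is handed in when it is done.

Besides the shell and the picture viewer there is one more tool, called after "Emit:" as name(argument=value, ...), one argument or row to a line, values as JSON. drive_tool: Moves the arm, as the interface text tells. Its arguments: {"type":"object","properties":{"commands":{"type":"string"}},"required":["commands"]}

```bash
ls; mkdir -p pics
python3 - <<'E'
from plant import manip
import cv2,numpy as np
s=manip.state();print(s['time'],s['tool_pos'],s['tool_rot'],s['gripper_width'],manip.pinch_z)
for n in['scene','top','wrist']:
    print(n,manip.camera_params(n))
    cv2.imwrite(f'pics/{n}0.png',manip.grab_frame(n)[:,:,::-1])
E
```

```text
pics
0.0 [ 0.15807641 -0.60404154  0.23005828] [-1.02896384e-03  9.91828996e-01  1.27570306e-01 -1.49803041e-05] 0.9987710110135206 0.0187
scene {'fx': 471.3014955030763, 'fy': 471.3014955030763, 'cx': 279.51226536699426, 'cy': 207.36022581002695, 'distortion': array([-0.10126938,  0.        ,  0.        ,  0.        ,  0.        ]), 'xyz': array([0.34511218, 0.54606628, 1.33126397]), 'orientation': array([ 0.03736072, -0.1931827 ,  0.95615636, -0.2169093 ])}
top {'fx': 464.7461155553243, 'fy': 464.7461155553243, 'cx': 277.0204781083345, 'cy': 205.5579331880476, 'distortion': array([-0.10338238,  0.        ,  0.        ,  0.        ,  0.        ]), 'xyz': array([0.49679609, 0.04992043, 1.45146578]), 'orientation': array([ 0.00257208, -0.69972085,  0.71422849, -0.01617964])}
wrist {'fx': 313.9808082305209, 'fy': 313.9808082305209, 'cx': 278.70767913764394, 'cy': 207.76861385502744, 'distortion': array([-0.03707499,  0.        ,  0.        ,  0.        ,  0.        ]), 'xyz': array([ 0.22136262, -0.58747711,  0.37126253]), 'orientation': array([ 0.10414916,  0.785238  , -0.60485623, -0.08187298])}
```

View pics/scene0.png

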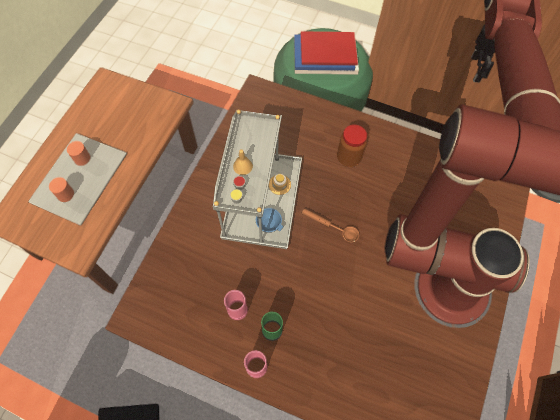

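View pics/top0.png

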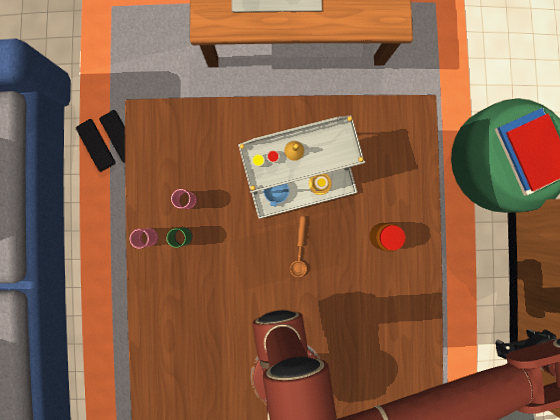

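Green chimney is at top-view (178,237), with pink look-alikes at (183,198) and (143,238). The lamp is at (320,183), the diya at (277,190), the jar at (390,237) and the spoon at (300,245). The organiser's yaw is about +15°. Next I'll measure more closely.

```bash
cat > h.py <<'E'
from plant import manip
import cv2,numpy as np
from scipy.spatial.transform import Rotation as R
def rot(q): return R.from_quat([q[1],q[2],q[3],q[0]])
def ray(p,uv):
    K=np.array([[p['fx'],0,p['cx']],[0,p['fy'],p['cy']],[0,0,1]])
    x=cv2.undistortPoints(np.array([[uv]],float),K,p['distortion'])[0,0]
    return np.array(p['xyz']),rot(p['orientation']).apply([x[0],x[1],1])
def plane(p,uv,z):
    o,d=ray(p,uv); return o+d*(z-o[2])/d[2]
def pix(p,X):
    K=np.array([[p['fx'],0,p['cx']],[0,p['fy'],p['cy']],[0,0,1]])
    c=rot(p['orientation']).inv().apply(np.array(X)-p['xyz'])
    return cv2.projectPoints(c.reshape(1,3),np.zeros(3),np.zeros(3),K,p['distortion'])[0].ravel()
E
python3 - <<'E'
from h import *
a=cv2.imread('pics/top0.png');b=cv2.imread('pics/scene0.png')
c1=cv2.resize(a[105:225,230:370],None,fx=4,fy=4,interpolation=cv2.INTER_CUBIC)
cs=cv2.resize(a[215:255,160:215],None,fx=4,fy=4)
cv2.imwrite('pics/crop1.png',c1)
for n,im in(('top',a),('scene',b)):
    hsv=cv2.cvtColor(im,cv2.COLOR_BGR2HSV)
    m=cv2.inRange(hsv,(50,90,20),(90,255,255))
    k,l,st,ce=cv2.connectedComponentsWithStats(m)
    p=manip.camera_params(n)
    for i in range(1,k):
        if st[i,4]>30: print(n,'green',st[i],ce[i])
    m=cv2.inRange(hsv,(20,120,150),(35,255,255))
    k,l,st,ce=cv2.connectedComponentsWithStats(m)
    for i in range(1,k):
        if st[i,4]>8: print(n,'yellow',st[i],ce[i],plane(p,ce[i],.058))
E
```

```text
top green [ 452   99  108  114 6260] [495.09472843 160.00830671]
top green [167 228  24  19 251] [177.9123506  236.92828685]
top yellow [348 117   3   3   9] [349. 118.] [ 0.79553806 -0.20186081  0.058     ]
top yellow [240 144   3   4  10] [241.  145.8] [0.71575826 0.12749887 0.058     ]
top yellow [293 144   4   4  12] [294.91666667 145.66666667] [ 0.71318244 -0.03505345  0.058     ]
top yellow [288 148   5   4  14] [290.         149.78571429] [ 0.70092456 -0.01992417  0.058     ]
top yellow [253 154  11  12  97] [257.7628866  159.71134021] [0.67263732 0.07779552 0.058     ]
top yellow [359 158   3   3   9] [360. 159.] [ 0.6695527 -0.2317705  0.058    ]
top yellow [309 179   3   9  21] [309.9047619  183.23809524] [ 0.59867586 -0.07766374  0.058     ]
top yellow [318 178   8   9  55] [321.34545455 181.92727273] [ 0.60199262 -0.11231781  0.058     ]
top yellow [315 192  11   3  14] [320.         193.14285714] [ 0.56824265 -0.10743736  0.058     ]
scene green [261 312  22  27 290] [271.9137931  324.21034483]
scene yellow [276 174   8   8  47] [279.46808511 177.68085106] [ 0.60321897 -0.11187383  0.058     ]
scene yellow [231 190  11  10  86] [235.81395349 194.36046512] [ 0.7026968  -0.00684478  0.058     ]
scene yellow [272 191   8   3  15] [275.8        192.13333333] [ 0.59413101 -0.06123974  0.058     ]
```

View pics/crop1.png

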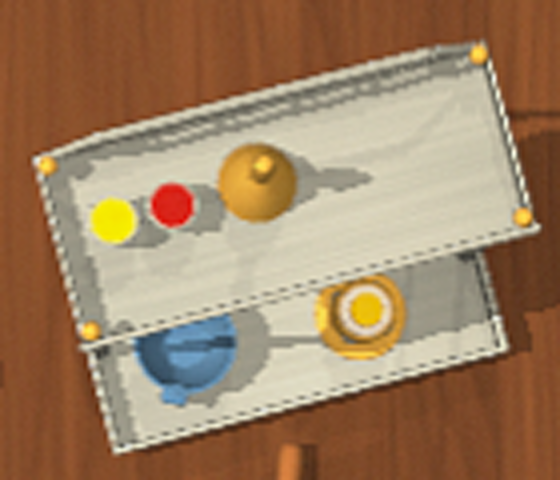

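Lamp axis is about (0.602,-0.112). The drive has no tilt command, and the tool's x already points along the organiser's x. I'll go up and round to bearing +15°, then see whether pushing past the reach limit leans the tool outward. That would put the body over the front.

Emit:
drive_tool(
  commands="0 1 -1 -1 0;0 1 -1 -1 0;0 1 -1 -1 0;0 1 -1 -1 0;0 1 -1 -1 0;0 1 -1 -1 0;0 1 -1 -1 0;0 1 -1 -1 0",
)

```text
time: 1.15
tool_pos: [0.33, -0.3103, 0.472]
tool_rot: [-0.0, 0.992, 0.127, 0.0]
contact_force: [0.2, -1.2, -1.5]
gripper_width: -0.0
```

Run:
```python
from h import *
p=manip.camera_params('top')
f=lambda u,v,z:plane(p,(230+u/4,105+v/4),z)
for A,B in((f(85,347,.237),f(538,228,.237)),(f(118,452,.026),f(507,350,.026))):
    d=A-B; print(A,B,np.degrees(np.arctan2(d[1],d[0]))-90,np.linalg.norm(d))
L=f(365,309,.058);print(L)
# chimney: extremes
print(plane(p,(167,237),.115)[1]-.028, plane(p,(178,228),.115)[0]-.028,plane(p,(178,247),.0)[0]+.028,plane(p,(178,237),.08))
p=manip.camera_params('scene');print(plane(p,(272,325),.07))
```

```text
[0.56625229 0.09284779 0.237     ] [ 0.63922064 -0.20736994  0.237     ] 13.6609312958024 0.3089580281664577
[0.49727613 0.07658483 0.026     ] [ 0.5697016  -0.22518064  0.026     ] 13.496048533158145 0.3103350565400944
[ 0.60102359 -0.11200542  0.058     ]
0.31427000125708715 0.4452012364858479 0.4398733367557434 [0.44603998 0.31724785 0.08      ]
[0.44654454 0.31486762 0.07      ]
```

Emit:
drive_tool(
  commands="0 1 -1 0 0;0 1 -1 0 0;0 1 -1 0 0;0 1 -1 0 0;0 1 -1 0 0;0 1 -1 0 0;0 1 -1 0 0;0 1 -1 0 0",
)

```text
time: 2.15
tool_pos: [0.5015, -0.0174, 0.471]
tool_rot: [0.0, 0.992, 0.128, -0.0]
contact_force: [0.0, -0.6, -1.1]
gripper_width: -0.002
```

Emit:
drive_tool(
  commands="0 1 -1 0 0;0 1 -1 0 0;0 1 -1 0 0;0 1 -1 0 0;0 1 -1 0 0;0 1 0 0 0;0 1 0 0 0;0 1 0 0 0",
)

```text
time: 3.15
tool_pos: [0.6961, 0.1875, 0.4707]
tool_rot: [0.0, 0.992, 0.128, -0.0]
contact_force: [0.6, -0.8, 0.9]
gripper_width: 0.004
```

Emit:
drive_tool(
  commands="0 1 0 0 0;0 1 0 0 0;0 1 0 0 0;0 1 0 0 0;0 1 0 0 0;0 1 0 0 0;0 1 0 0 0;0 1 0 0 0",
)

```text
time: 4.15
tool_pos: [0.8942, 0.2387, 0.4443]
tool_rot: [-0.002, 0.992, 0.128, 0.009]
contact_force: [-0.3, -0.6, -1.0]
gripper_width: -0.0
```

```bash
cat > st.py <<'E'
from h import *
s=manip.state();r=rot(s['tool_rot']).as_matrix()
print(s['time'],'joints',s['joint_pos'].round(3),'tool',s['tool_pos'].round(4));print('x',r[:,0].round(3),'y',r[:,1].round(3),'z',r[:,2].round(3),s['contact_force'].round(2),s['ft_torque'].round(2))
E
python3 st.py
```

```text
4.15 joints [0.18  0.956 0.06  0.003 2.107 1.496] tool [0.8942 0.2387 0.4443]
x [0.967 0.253 0.019] y [ 0.253 -0.967 -0.001] z [ 0.018  0.006 -1.   ] [-0.27 -0.62 -1.05] [-0.01 -0.06  0.  ]
```

A lean of about 1° in the right direction has begun at the reach limit. I'll continue with outward and upward pushes.

Emit:
drive_tool(
  commands="0 1 0 0 0;0 1 0 0 0;0 1 0 0 0;0 1 0 0 0;0 1 0 -1 0;0 1 0 -1 0;0 1 0 -1 0;0 1 0 -1 0",
)

```text
time: 5.15
tool_pos: [0.9174, 0.244, 0.4892]
tool_rot: [-0.012, 0.988, 0.127, 0.091]
contact_force: [-0.5, 0.6, 0.2]
gripper_width: -0.003
```

```bash
python3 st.py
```

```text
5.15 joints [0.177 0.915 0.055 0.016 1.988 1.5  ] tool [0.9174 0.244  0.4892]
x [0.951 0.249 0.183] y [ 0.253 -0.967 -0.001] z [ 0.177  0.047 -0.983] [-0.5   0.57  0.17] [-0.07  0.01 -0.02]
```

Emit:
drive_tool(
  commands="0 1 0 -1 0;0 1 0 -1 0;0 1 0 -1 0;0 1 0 -1 0;0 1 0 -1 0;0 1 0 -1 0;0 1 0 -1 0;0 1 0 -1 0",
)

```text
time: 6.15
tool_pos: [0.8781, 0.2326, 0.6306]
tool_rot: [-0.024, 0.976, 0.125, 0.178]
contact_force: [0.1, 0.1, -0.3]
gripper_width: 0.002
```

```bash
python3 st.py
```

```text
6.15 joints [0.167 0.764 0.056 0.035 1.961 1.502] tool [0.8781 0.2326 0.6306]
x [0.905 0.236 0.354] y [ 0.253 -0.967 -0.001] z [ 0.342  0.091 -0.935] [ 0.12  0.11 -0.26] [0.06 0.14 0.02]
```

Emit:
drive_tool(
  commands="0 1 0 -1 0;0 1 0 -1 0;0 1 0 -1 0;0 1 0 -1 0;0 1 0 -1 0;0 1 0 -1 0;0 1 0 -1 0;0 1 0 -1 0",
)

```text
time: 7.15
tool_pos: [0.8125, 0.2144, 0.7715]
tool_rot: [-0.035, 0.956, 0.123, 0.264]
contact_force: [-0.2, 0.1, 0.8]
gripper_width: -0.002
```

```bash
python3 st.py
```

```text
7.15 joints [0.151 0.605 0.056 0.06  1.942 1.503] tool [0.8125 0.2144 0.7715]
x [0.83  0.216 0.514] y [ 0.253 -0.967 -0.002] z [ 0.497  0.132 -0.858] [-0.2   0.05  0.8 ] [-0.03  0.21  0.01]
```

Lean of 31° toward the organiser's front is achieved and stays frozen when back inside the workspace. I'll add a little more margin.

Emit:
drive_tool(
  commands="0 1 0 -1 0;0 1 0 -1 0;0 1 0 -1 0;0 1 0 -1 0;0 1 0 -1 0;0 -1 0.5 0 0;0 -1 0.5 0 0;0 -1 0.5 0 0",
)

```text
time: 8.15
tool_pos: [0.7031, 0.1403, 0.8027]
tool_rot: [-0.042, 0.94, 0.121, 0.317]
contact_force: [0.5, 0.2, -0.1]
gripper_width: 0.0
```

```bash
python3 st.py
cat > go.py <<'E'
from h import *
import sys
# usage: go.py x y z : shift in tool units (30mm) to TCP target
t=np.array([float(a) for a in sys.argv[1:4]]);s=manip.state()
print(rot(s['tool_rot']).inv().apply(t-s['tool_pos'])/.03)
E
python3 - <<'E'
from h import *
s=manip.state();r=rot(s['tool_rot']).as_matrix();p=manip.camera_params('wrist')
print('cam off world',p['xyz']-s['tool_pos'])
h=np.array([np.cos(np.radians(13.6)),np.sin(np.radians(13.6)),0]);L=np.array([.602,-.112,0])
for a,z in((-.06,.30),(-.06,.13)):
    T=L+a*h+[0,0,z]; print(T,(r.T@(T-s['tool_pos'])/.03).round(2))
E
```

```text
8.15 joints [0.042 0.103 0.684 0.132 1.714 1.419] tool [0.7031 0.1403 0.8027]
x [0.77  0.201 0.606] y [ 0.254 -0.967 -0.002] z [ 0.586  0.155 -0.796] [ 0.48  0.23 -0.08] [-0.04  0.29  0.04]
cam off world [-0.03330999 -0.00868805  0.15200305]
[ 0.54368234 -0.12610853  0.3       ] [-16.03   7.27   8.84]
[ 0.54368234 -0.12610853  0.13      ] [-19.46   7.28  13.35]
```

Emit:
drive_tool(
  commands="0 -1 0.45 0.55 0;0 -1 0.45 0.55 0;0 -1 0.45 0.55 0;0 -1 0.45 0.55 0;0 -1 0.45 0.55 0;0 -1 0.45 0.55 0;0 -1 0.45 0.55 0;0 -1 0.45 0.55 0",
)

```text
time: 9.15
tool_pos: [0.6234, 0.0082, 0.5517]
tool_rot: [-0.042, 0.94, 0.121, 0.317]
contact_force: [0.4, 0.7, 0.2]
gripper_width: 0.001
```

Emit:
drive_tool(
  commands="0 -1 0.45 0.55 0;0 -1 0.45 0.55 0;0 -1 0.45 0.55 0;0 -1 0.45 0.55 0;0 -1 0.45 0.55 0;0 -1 0.45 0.55 0;0 -1 0.45 0.55 0;0 -1 0.45 0.55 0",
)

```text
time: 10.15
tool_pos: [0.5433, -0.124, 0.3012]
tool_rot: [-0.041, 0.94, 0.121, 0.317]
contact_force: [-0.4, -0.6, -0.1]
gripper_width: -0.002
```

Run:
```python
from h import *
s=manip.state();r=rot(s['tool_rot']).as_matrix();p=manip.camera_params('wrist')
im=manip.grab_frame('wrist')[:,:,::-1];cv2.imwrite('pics/w1.png',im)
print(s['time'],s['tool_pos'],r[:,2]); print('lamp pred px',pix(p,(.602,-.112,.058)))
h=np.array([np.cos(np.radians(13.6)),np.sin(np.radians(13.6)),0]);L=np.array([.602,-.112,0])
for a,z in((-.06,.13),(.009,.1),(.009,.066)):
    T=L+a*h+[0,0,z]; print(T,(r.T@(T-s['tool_pos'])/.03).round(2))
```

```text
10.15 [ 0.54329729 -0.12404789  0.30120743] [ 0.58555832  0.15425401 -0.79581854]
lamp pred px [282.05520663 255.34321346]
[ 0.54368234 -0.12610853  0.13      ] [-3.46  0.08  4.54]
[ 0.61074765 -0.10988372  0.1       ] [-2.24  0.12  6.73]
[ 0.61074765 -0.10988372  0.066     ] [-2.92  0.12  7.63]
```

View pics/w1.png

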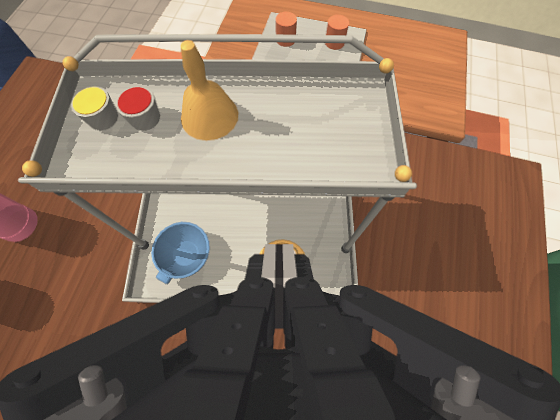

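Wrist view: lamp brass rim just shows behind the fingertips at (282,248), where predicted. The shelf front edge is at row 188. Descending in front of the shelf, then moving in over the button.

Emit:
drive_tool(
  commands="0 -0.7 0.02 0.9 0;0 -0.7 0.02 0.9 0;0 -0.7 0.02 0.9 0;0 -0.7 0.02 0.9 0;0 -0.7 0.02 0.9 0;0 0.4 0 0.7 0;0 0.4 0 0.7 0;0 0.4 0 0.7 0",
)

```text
time: 11.2
tool_pos: [0.6085, -0.1094, 0.1032]
tool_rot: [-0.041, 0.94, 0.121, 0.317]
contact_force: [-0.0, -0.1, -0.1]
gripper_width: -0.001
```

```bash
python3 st.py
python3 - <<'E'
from h import *
s=manip.state();r=rot(s['tool_rot']).as_matrix()
a=manip.grab_frame('scene')[:,:,::-1][130:240,210:320]
b=manip.grab_frame('top')[:,:,::-1][130:240,260:370]
cv2.imwrite('pics/hov.png',cv2.resize(np.hstack([a,b]),None,fx=3.6,fy=3.6,interpolation=cv2.INTER_CUBIC))
h=np.array([np.cos(np.radians(13.6)),np.sin(np.radians(13.6)),0]);L=np.array([.602,-.112,0])
for a,z in((.009,.066),(.009,.055)):
    T=L+a*h+[0,0,z]; print(T,(r.T@(T-s['tool_pos'])/.03).round(2))
E
```

```text
11.2 joints [-0.489 -0.127  2.116  0.646  0.753  0.435] tool [ 0.6085 -0.1094  0.1032]
x [0.77  0.201 0.606] y [ 0.254 -0.967 -0.001] z [ 0.586  0.155 -0.795] [-0.05 -0.09 -0.08] [-0.08  0.29  0.01]
[ 0.61074765 -0.10988372  0.066     ] [-0.7   0.03  1.03]
[ 0.61074765 -0.10988372  0.055     ] [-0.92  0.04  1.32]
```

View pics/hov.png

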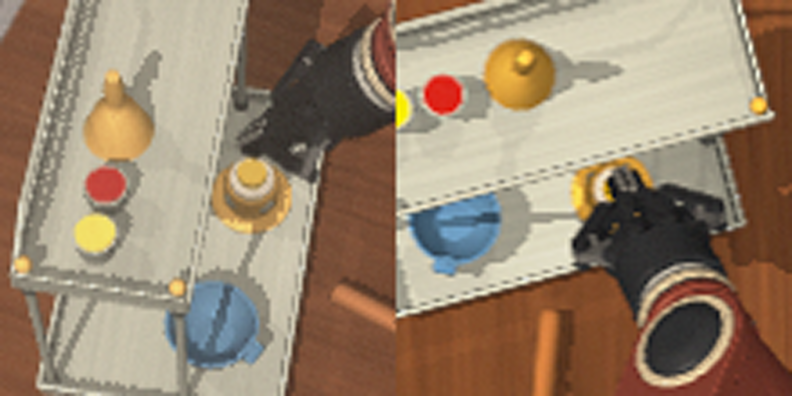

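Fingertip hovers over the lamp with clearance to shelf. Pressing down vertically.

Emit:
drive_tool(
  commands="0 -0.23 0.01 0.32 0;0 -0.23 0.01 0.32 0;0 -0.22 0.01 0.32 0;0 -0.04 0 0.053 0;0 -0.04 0 0.053 0;0 -0.04 0 0.053 0;0 0 0 0 0;0 0 0 0 0",
)

```text
time: 12.3
tool_pos: [0.609, -0.1103, 0.0618]
tool_rot: [-0.041, 0.94, 0.121, 0.317]
contact_force: [-1.4, -0.4, 2.7]
gripper_width: -0.001
```

Emit:
drive_tool(
  commands="0 -0.03 0 0.04 0;0 -0.03 0 0.04 0;0 -0.03 0 0.04 0;0 -0.03 0 0.04 0;0 0 0 0 0;0 0 0 0 0;0 0 0 0 0;0 0 0 0 0",
)

```text
time: 13.3
tool_pos: [0.6092, -0.1103, 0.0565]
tool_rot: [-0.042, 0.94, 0.121, 0.317]
contact_force: [-9.5, -0.4, 12.2]
gripper_width: -0.003
```

Emit:
drive_tool(
  commands="0 -0.02 0 0.03 0;0 -0.02 0 0.03 0;0 0 0 0 0;0 0 0 0 0;0 0 0 0 0;0 0 0 0 0;0 0 0 0 0;0 0 0 0 0",
)

```text
time: 14.3
tool_pos: [0.6104, -0.1104, 0.0564]
tool_rot: [-0.042, 0.939, 0.121, 0.318]
contact_force: [-14.4, 1.1, 20.8]
gripper_width: 0.002
```

Bottomed out: 21 N with no further travel. Retreat upward, then out the front.

Emit:
drive_tool(
  commands="0 0.36 0 -0.48 0;0 0.36 0 -0.48 0;0 0.36 0 -0.48 0;0 -0.8 0 -0.6 0;0 -0.8 0 -0.6 0;0 -0.8 0 -0.6 0;70 0.3 -0.5 -1 0;70 0.3 -0.5 -1 0",
)

```text
time: 15.3
tool_pos: [0.4916, -0.1096, 0.1656]
tool_rot: [-0.042, 0.94, 0.12, 0.316]
contact_force: [0.1, 0.1, 0.8]
gripper_width: 0.417
```

```bash
python3 st.py
python3 - <<'E'
from h import *
a=manip.grab_frame('scene')[:,:,::-1][130:240,210:320]
b=manip.grab_frame('top')[:,:,::-1][130:240,260:370]
cv2.imwrite('pics/btn.png',cv2.resize(np.hstack([a,b]),None,fx=3.6,fy=3.6,interpolation=cv2.INTER_CUBIC))
E
python3 go.py .382 .298 .171
```

```text
15.3 joints [-0.642 -0.557  2.322  0.589  1.022  0.452] tool [ 0.4916 -0.1096  0.1656]
x [0.771 0.2   0.604] y [ 0.253 -0.968 -0.003] z [ 0.584  0.155 -0.797] [0.09 0.05 0.8 ] [-0.07  0.23 -0.  ]
[ -0.05384826 -14.10906404  -0.16458351]
```

View pics/btn.png

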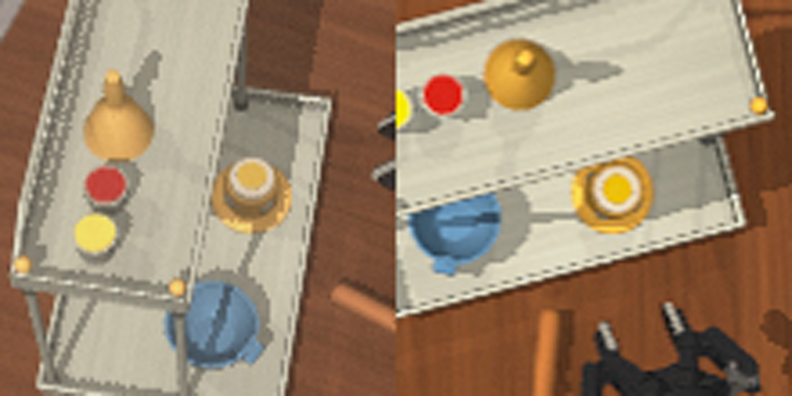

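Button now sits low in the tealight, with the white ring visible all round, and nothing else has shifted. Moving to the chimney.

Emit:
drive_tool(
  commands="75 0 -0.95 0 0;75 0 -0.95 0 0;75 0 -0.95 0 0;75 0 -0.95 0 0;75 0 -0.95 0 0;75 0 -0.95 0 0;75 0 -0.95 0 0;75 0 -0.95 0 0",
)

```text
time: 16.4
tool_pos: [0.4343, 0.1116, 0.1648]
tool_rot: [-0.042, 0.94, 0.121, 0.316]
contact_force: [-0.5, 1.0, 0.2]
gripper_width: 0.877
```

Emit:
drive_tool(
  commands="75 0 -0.95 0 0;75 0 -0.95 0 0;75 0 -0.95 0 0;75 0 -0.95 0 0;75 0 -0.95 0 0;75 0 -0.95 0 0;75 0 -0.8 0 0;75 0 0 0 0",
)

```text
time: 17.4
tool_pos: [0.3845, 0.3005, 0.1649]
tool_rot: [-0.042, 0.94, 0.123, 0.315]
contact_force: [0.4, -0.5, -0.9]
gripper_width: 0.879
```

```bash
python3 st.py
python3 - <<'E'
from h import *
for n,(x0,y0) in(('scene',(210,130)),('top',(260,130))):
    im=manip.grab_frame(n)[:,:,::-1]; cv2.imwrite(f'pics/{n}2.png',im)
    p=manip.camera_params(n)
    m=cv2.inRange(cv2.cvtColor(im,cv2.COLOR_BGR2HSV),(20,120,150),(35,255,255))
    u,v=map(int,pix(p,(.602,-.112,.052))); mm=np.zeros_like(m);mm[v-5:v+6,u-5:u+6]=m[v-5:v+6,u-5:u+6]
    M=cv2.moments(mm,True);c=(M['m10']/M['m00'],M['m01']/M['m00']);print(n,c,plane(p,c,.052))
s=manip.state();p=manip.camera_params('wrist')
im=manip.grab_frame('wrist')[:,:,::-1].copy();cv2.imwrite('pics/w2.png',im)
for X in((.445,.315,.115),(.445,.315,0)):print(pix(p,X))
E
```

```text
17.4 joints [ 0.639 -0.643  2.374 -0.308  0.823  2.092] tool [0.3845 0.3005 0.1649]
x [0.771 0.205 0.603] y [ 0.257 -0.966 -0.001] z [ 0.583  0.156 -0.798] [ 0.45 -0.51 -0.85] [-0.05  0.29 -0.05]
scene (279.57142857142856, 178.35714285714286) [ 0.60321787 -0.11289213  0.052     ]
top (320.9807692307692, 182.07692307692307) [ 0.60201211 -0.11189769  0.052     ]
[279.53259881 188.47259704]
[279.45682769 235.48284564]
```

View pics/w2.png

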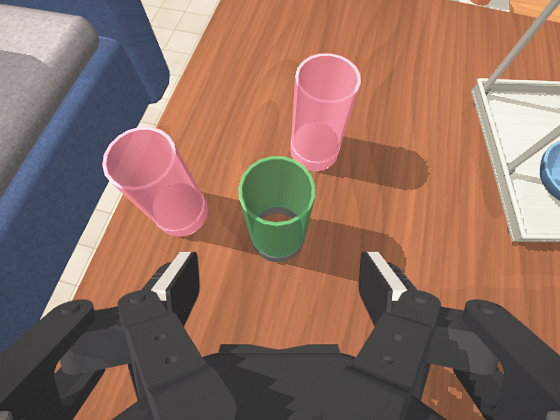

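Wrist view: green chimney's rim centre is at about (277,190) against (279.5,188.5) predicted. The jaws straddle it at columns 180–385, and the pink ones are clear.

Run:
```python
from h import *
im=cv2.imread('pics/w2.png');p=manip.camera_params('wrist')
m=cv2.inRange(cv2.cvtColor(im,cv2.COLOR_BGR2HSV),(45,60,20),(90,255,255))
k,l,st,ce=cv2.connectedComponentsWithStats(m);i=1+np.argmax([st[j,4] if abs(ce[j][0]-277)<30 else 0 for j in range(1,k)])
print(st[i]); c=(st[i,0]+st[i,2]/2-.5,190)
X=plane(p,c,.115);print(X)
s=manip.state();r=rot(s['tool_rot']).as_matrix()
A=np.array([X[0],X[1],.085])+.023*r[:,2]
print(A,(r.T@(A-s['tool_pos'])/.03).round(2))
```

```text
[ 239  156   76  101 5519]
[0.44368335 0.31643689 0.115     ]
[0.45711812 0.31998053 0.06667107] [ 0.   -0.07  4.13]
```

Emit:
drive_tool(
  commands="75 0 -0.07 0.6 0;75 0 0 0.7 0;75 0 0 0.7 0;75 0 0 0.7 0;75 0 0 0.7 0;75 0 0 0.7 0;75 0 0 0.03 0;75 0 0 0 0",
)

```text
time: 18.55
tool_pos: [0.4574, 0.32, 0.0678]
tool_rot: [-0.042, 0.94, 0.12, 0.317]
contact_force: [0.1, -0.2, 0.1]
gripper_width: 0.877
```

Emit:
drive_tool(
  commands="62 0 0 0 0;58 0 0 0 0;54 0 0 0 0;50 0 0 0 0;50 0 0 0 0;50 0 0 0 0;50 0 0 0 0;50 0 0 0 0",
)

```text
time: 19.55
tool_pos: [0.4578, 0.3209, 0.0687]
tool_rot: [-0.042, 0.94, 0.121, 0.317]
contact_force: [-3.3, -3.2, 7.2]
gripper_width: 0.636
```

```bash
python3 st.py
python3 - <<'E'
from h import *
s=manip.state();r=rot(s['tool_rot']).as_matrix();p=manip.camera_params('wrist')
im=manip.grab_frame('wrist')[:,:,::-1].copy();cv2.imwrite('pics/w3.png',im)
np.save('w3.npy',np.r_[s['tool_pos'],r.ravel(),p['xyz'],p['orientation']])
E
```

```text
19.55 joints [ 0.572 -0.246  2.285 -0.394  0.508  2.174] tool [0.4578 0.3209 0.0687]
x [0.77  0.201 0.606] y [ 0.254 -0.967 -0.002] z [ 0.586  0.155 -0.795] [-3.26 -3.2   7.23] [-0.5   0.29 -0.17]
```

View pics/w3.png

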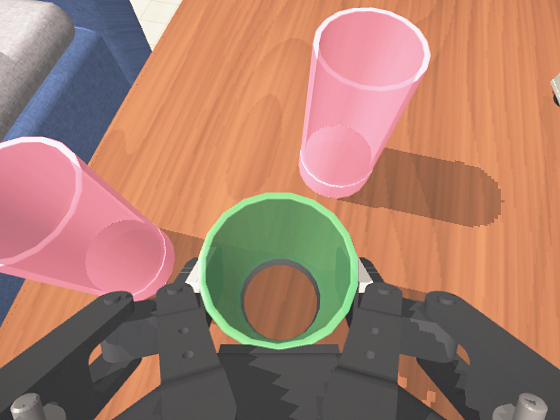

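Chimney is gripped; rim at columns 200–358, rows 193–348, and the inner foot circle at about columns 243–320. Now working out its axis in the tool and the route.

Run:
```python
from h import *
d=np.load('w3.npy');t=d[:3];r=d[3:12].reshape(3,3);p=manip.camera_params('wrist');p['xyz']=d[12:15];p['orientation']=d[15:]
q=lambda u,v,z:plane(p,(u,v),z)
for z,P in((.115,[(200,268),(358,268),(280,193),(279,348)]),(.0,[(243,301),(320,301),(280,260),(280,341)])):
    w=[q(*a,z) for a in P]; c1=(w[0]+w[1])/2;c2=(w[2]+w[3])/2
    print(z,c1,c2,np.linalg.norm(w[0]-w[1]),np.linalg.norm(w[2]-w[3]))
s=manip.state();t=s['tool_pos']
C=np.array([.4445,.3185,.0]) 
print('tcp rel foot',t-C)
```

```text
0.115 [0.44449989 0.31773799 0.115     ] [0.44601506 0.31793019 0.115     ] 0.053410701405542604 0.052715335028216806
0.0 [0.44516748 0.31633803 0.        ] [0.44636851 0.31770136 0.        ] 0.05229303357557207 0.053478292495596776
tcp rel foot [0.01324336 0.00242643 0.06866685]
```

Emit:
drive_tool(
  commands="50 0.3 0 -0.4 0;50 0.66 0 -0.86 0;50 0.66 0 -0.86 0;50 -0.04 0.5 -0.03 0;50 -0.07 0.9 -0.06 0;50 -0.07 0.9 -0.06 0;50 -0.07 0.9 -0.06 0;50 -0.07 0.9 -0.06 0",
)

```text
time: 20.6
tool_pos: [0.476, 0.1978, 0.1478]
tool_rot: [-0.042, 0.94, 0.121, 0.316]
contact_force: [0.2, -0.1, -1.5]
gripper_width: 0.637
```

Emit:
drive_tool(
  commands="50 -0.08 0.95 -0.06 0;50 -0.08 0.95 -0.06 0;50 -0.08 0.95 -0.06 0;50 -0.08 0.95 -0.06 0;50 -0.08 0.95 -0.06 0;50 -0.08 0.95 -0.06 0;50 -0.08 0.95 -0.06 0;50 -0.08 0.95 -0.06 0",
)

```text
time: 21.6
tool_pos: [0.5109, -0.0288, 0.1474]
tool_rot: [-0.042, 0.94, 0.121, 0.317]
contact_force: [0.1, 0.7, -1.4]
gripper_width: 0.635
```

Emit:
drive_tool(
  commands="50 -0.08 0.95 -0.06 0;50 -0.08 0.9 -0.06 0;50 -0.08 0.8 -0.06 0;50 -0.04 0.6 -0.03 0;50 0 0 0 0;50 0 0 0 0;50 0 0 0 0;50 0 0 0 0",
)

```text
time: 22.6
tool_pos: [0.5256, -0.1245, 0.1469]
tool_rot: [-0.042, 0.94, 0.121, 0.316]
contact_force: [0.7, -0.1, -2.2]
gripper_width: 0.634
```

```bash
python3 st.py;python3 go.py .615 -.109 .135
```

```text
22.6 joints [-0.621 -0.403  2.254  0.617  0.939  0.41 ] tool [ 0.5256 -0.1245  0.1469]
x [0.77  0.202 0.605] y [ 0.255 -0.967 -0.002] z [ 0.585  0.156 -0.796] [ 0.65 -0.09 -2.24] [-0.1   0.52 -0.05]
[2.1589414  0.25933755 2.13767678]
```

Emit:
drive_tool(
  commands="50 0.3 0.04 0.3 0;50 0.4 0.05 0.4 0;50 0.4 0.05 0.4 0;50 0.4 0.05 0.4 0;50 0.36 0.04 0.34 0;50 0.3 0.03 0.3 0;50 0 0 0 0;50 0 0 0 0",
)

```text
time: 23.6
tool_pos: [0.615, -0.1096, 0.1347]
tool_rot: [-0.042, 0.94, 0.121, 0.316]
contact_force: [-0.9, 0.2, -2.2]
gripper_width: 0.636
```

```bash
python3 st.py
python3 - <<'E'
from h import *
ims={n:manip.grab_frame(n)[:,:,::-1].copy() for n in('scene','top','wrist')}
for n in ims: cv2.imwrite(f'pics/{n}3.png',ims[n])
a=cv2.resize(ims['scene'][120:220,230:330],None,fx=4,fy=4,interpolation=cv2.INTER_CUBIC)
b=cv2.resize(ims['top'][120:220,270:370],None,fx=4,fy=4,interpolation=cv2.INTER_CUBIC)
c=np.zeros((200,800,3),np.uint8);w=ims['wrist'][150:350,130:430];c[:,:300]=w
cv2.imwrite('pics/hov3.png',np.vstack([np.hstack([a,b]),c]))
E
```

```text
23.6 joints [-0.483 -0.159  2.085  0.604  0.803  0.496] tool [ 0.615  -0.1096  0.1347]
x [0.771 0.201 0.605] y [ 0.254 -0.967 -0.002] z [ 0.584  0.155 -0.797] [-0.89  0.21 -2.2 ] [-0.09  0.43 -0.03]
```

View pics/hov3.png

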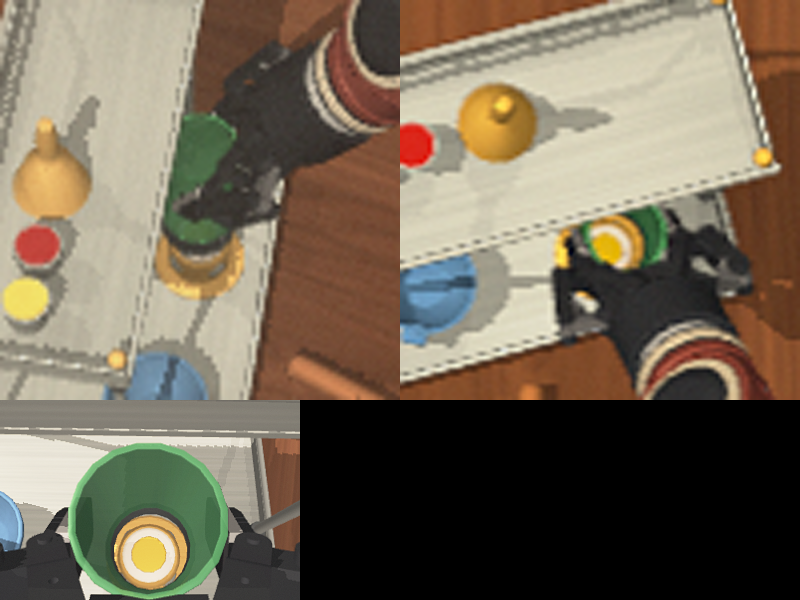

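Wrist view looks straight through the tube: the cup, tealight and pressed button at about full-frame (279,304) lie inside the foot ring. I'll measure the offset between foot and button in this one camera.

```bash
cat > off.py <<'E'
from h import *
import sys
d=np.load('w3.npy');t0=d[:3];r0=d[3:12].reshape(3,3);p0=manip.camera_params('wrist');p0['xyz']=d[12:15];p0['orientation']=d[15:]
hsv=cv2.cvtColor(cv2.imread('pics/w3.png'),cv2.COLOR_BGR2HSV)
m=cv2.inRange(hsv,(0,60,60),(25,255,255));k,l,st,ce=cv2.connectedComponentsWithStats(m,connectivity=4)
i=l[300,281];c=cv2.findContours((l==i).astype(np.uint8),0,1)[0][0]
W=np.array([plane(p0,a,0.)[:2] for a in c[:,0].astype(float)])
(cx,cy),rad=cv2.minEnclosingCircle((W*1000).astype(np.float32));print('foot bore',cx,cy,rad,st[i])
F=r0.T@(np.array([cx/1000,cy/1000,0])-t0)
A=r0.T@(np.array([cx/1000,cy/1000,.115])-t0)
s=manip.state();t=s['tool_pos'];r=rot(s['tool_rot']).as_matrix();p=manip.camera_params('wrist')
foot=t+r@F;top=t+r@A;print('foot now',foot,'tilt',(top-foot)/.115)
hsv=cv2.cvtColor(cv2.imread(sys.argv[1]),cv2.COLOR_BGR2HSV)
m=cv2.inRange(hsv,(20,130,120),(34,255,255));k,l,st,ce=cv2.connectedComponentsWithStats(m)
i=l[304,279];B=plane(p,ce[i],.052);print('button',ce[i],st[i],B)
e=B-foot;e[2]=0;print('move mm',e*1000,'tool units',r.T@e/.03)
E
python3 off.py pics/wrist3.png
```

```text
foot bore 445.0013122558594 317.3944091796875 25.03740882873535 [ 244  265   73   76 4354]
foot now [ 0.60204698 -0.11345074  0.06637907] tilt [1.53400717e-03 2.34723412e-04 9.99998796e-01]
button [278.32982086 303.93361433] [262 286  34  36 949] [ 0.60100889 -0.11253875  0.052     ]
move mm [-1.03808647  0.91199738  0.        ] tool units [-0.02056261 -0.03817649 -0.01553217]
```

Emit:
drive_tool(
  commands="50 -0.02 -0.04 -0.015 0;50 -0.1 0 0.133 0;50 -0.1 0 0.133 0;50 -0.1 0 0.133 0;50 -0.1 0 0.133 0;50 -0.06 0 0.08 0;50 0 0 0 0;50 0 0 0 0",
)

```text
time: 24.75
tool_pos: [0.6144, -0.1088, 0.1122]
tool_rot: [-0.042, 0.94, 0.121, 0.317]
contact_force: [-0.1, 0.5, -1.9]
gripper_width: 0.639
```

```bash
python3 st.py
python3 - <<'E'
from h import *
cv2.imwrite('pics/wrist4.png',manip.grab_frame('wrist')[:,:,::-1])
E
python3 off.py pics/wrist4.png
```

```text
24.75 joints [-0.482 -0.127  2.099  0.631  0.764  0.459] tool [ 0.6144 -0.1088  0.1122]
x [0.77  0.201 0.605] y [ 0.254 -0.967 -0.002] z [ 0.585  0.155 -0.796] [-0.07  0.52 -1.88] [-0.12  0.39  0.03]
foot bore 445.0013122558594 317.3944091796875 25.03740882873535 [ 244  265   73   76 4354]
foot now [ 0.60162949 -0.11241817  0.04369023] tilt [1.11938604e-03 4.42789904e-04 9.99999275e-01]
button [279.92644483 300.59807356] [ 262  282   37   38 1142] [ 0.60103294 -0.11252176  0.052     ]
move mm [-0.59655002 -0.10358951  0.        ] tool units [-0.01601017 -0.00170482 -0.01216981]
```

Offset is 0.6 mm. Entering the cup in slow steps.

Emit:
drive_tool(
  commands="50 -0.05 0 0.04 0;50 -0.04 0 0.053 0;50 -0.04 0 0.053 0;50 -0.04 0 0.053 0;50 -0.04 0 0.053 0;50 -0.04 0 0.053 0;50 0 0 0 0;50 0 0 0 0",
)

```text
time: 25.8
tool_pos: [0.6139, -0.1088, 0.1003]
tool_rot: [-0.042, 0.94, 0.121, 0.316]
contact_force: [0.4, -0.1, -0.8]
gripper_width: 0.634
```

Emit:
drive_tool(
  commands="50 -0.03 0 0.04 0;50 -0.03 0 0.04 0;50 -0.03 0 0.04 0;50 -0.03 0 0.04 0;50 -0.03 0 0.04 0;50 -0.03 0 0.04 0;50 0 0 0 0;50 0 0 0 0",
)

```text
time: 26.8
tool_pos: [0.6138, -0.1089, 0.0909]
tool_rot: [-0.042, 0.94, 0.121, 0.316]
contact_force: [0.7, 0.1, -0.7]
gripper_width: 0.639
```

Emit:
drive_tool(
  commands="50 -0.03 0 0.04 0;50 -0.03 0 0.04 0;50 -0.03 0 0.04 0;50 -0.03 0 0.04 0;50 0 0 0 0;50 0 0 0 0;50 0 0 0 0;50 0 0 0 0",
)

```text
time: 27.8
tool_pos: [0.6137, -0.1088, 0.0849]
tool_rot: [-0.042, 0.94, 0.121, 0.316]
contact_force: [0.8, -1.0, -1.5]
gripper_width: 0.635
```

```bash
python3 st.py
```

```text
27.8 joints [-0.482 -0.083  2.111  0.668  0.72   0.408] tool [ 0.6137 -0.1088  0.0849]
x [0.771 0.201 0.605] y [ 0.254 -0.967 -0.002] z [ 0.584  0.155 -0.797] [ 0.8  -0.99 -1.5 ] [-0.3   0.23 -0.07]
```

Emit:
drive_tool(
  commands="50 -0.02 0 0.027 0;50 -0.02 0 0.027 0;50 -0.02 0 0.027 0;50 0 0 0 0;50 0 0 0 0;50 0 0 0 0;50 0 0 0 0;50 0 0 0 0",
)

```text
time: 28.8
tool_pos: [0.6149, -0.1088, 0.0847]
tool_rot: [-0.042, 0.94, 0.121, 0.318]
contact_force: [-9.2, -0.6, 13.6]
gripper_width: 0.635
```

```bash
python3 st.py
python3 - <<'E'
from h import *
ims={n:manip.grab_frame(n)[:,:,::-1].copy() for n in('scene','wrist')}
cv2.imwrite('pics/wrist5.png',ims['wrist'])
a=cv2.resize(ims['scene'][140:220,240:320],None,fx=5,fy=5,interpolation=cv2.INTER_CUBIC)
c=np.zeros((400,400,3),np.uint8);w=cv2.resize(ims['wrist'][150:350,180:380],None,fx=2,fy=2)
cv2.imwrite('pics/seat.png',np.hstack([a,w]))
E
```

```text
28.8 joints [-0.482 -0.08   2.11   0.674  0.718  0.403] tool [ 0.6149 -0.1088  0.0847]
x [0.769 0.201 0.607] y [ 0.255 -0.967 -0.002] z [ 0.587  0.156 -0.795] [-9.23 -0.64 13.57] [0.45 0.75 0.36]
```

View pics/seat.png

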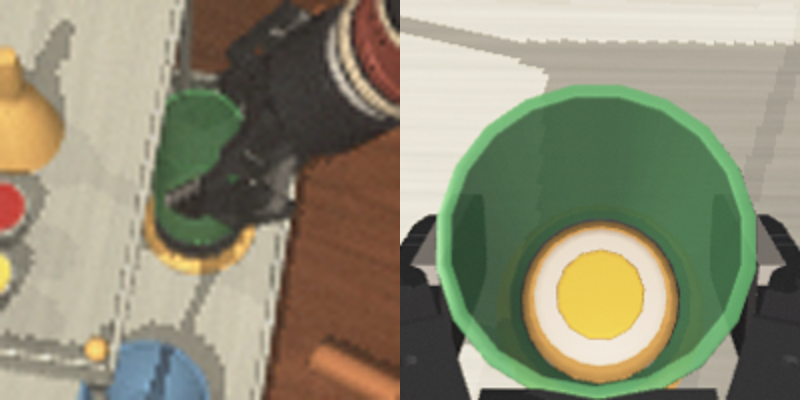

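Hard stop at TCP z = 0.0847, so the foot is at about 16 mm (flange height) with a net push of about 15 N. Easing off the load, then opening.

Emit:
drive_tool(
  commands="50 0.02 0 -0.03 0;50 0.01 0 -0.01 0;50 0 0 0 0;58 0 0 0 0;62 0 0 0 0;70 0 0 0 0;76 0 0 0 0;76 0 0 0 0",
)

```text
time: 29.9
tool_pos: [0.6139, -0.1087, 0.0836]
tool_rot: [-0.042, 0.94, 0.121, 0.316]
contact_force: [0.7, 0.3, -0.2]
gripper_width: 0.884
```

Emit:
drive_tool(
  commands="76 0 0 -0.2 0;76 0 0 -0.4 0;76 0 0 -0.6 0;76 0 0 -0.8 0;76 0 0 -0.9 0;76 0 0 -0.9 0;76 0 0 -0.9 0;76 0 0 -0.9 0",
)

```text
time: 30.9
tool_pos: [0.5148, -0.135, 0.2189]
tool_rot: [-0.041, 0.94, 0.121, 0.317]
contact_force: [0.0, -1.4, -0.3]
gripper_width: 0.893
```

```bash
python3 st.py
python3 - <<'E'
from h import *
ims={n:manip.grab_frame(n)[:,:,::-1].copy() for n in('scene','wrist')}
a=cv2.resize(ims['scene'][130:230,215:315],None,fx=4,fy=4,interpolation=cv2.INTER_CUBIC)
w=cv2.resize(ims['wrist'],(534,400))[:,67:467]
cv2.imwrite('pics/fin.png',np.hstack([a,w]));cv2.imwrite('pics/wfin.png',ims['wrist'])
p=manip.camera_params('wrist')
for X in((.6015,-.1125,.131),(.6015,-.1125,.147)):print(pix(p,X))
# rim extents
m=cv2.inRange(cv2.cvtColor(ims['wrist'],cv2.COLOR_BGR2HSV),(45,60,20),(90,255,255))
k,l,st,ce=cv2.connectedComponentsWithStats(m);j=1+np.argmax(st[1:,4]);print(st[j])
x,y,w,h=st[j,:4];q=l==j
c=[(x,np.where(q[:,x])[0].mean()),(x+w-1,np.where(q[:,x+w-1])[0].mean()),(np.where(q[y])[0].mean(),y)]
W=[plane(p,a,.131) for a in c];print(W,(W[0]+W[1])/2,np.linalg.norm(W[0]-W[1]))
E
```

```text
30.9 joints [-0.659 -0.507  2.2    0.572  1.089  0.479] tool [ 0.5148 -0.135   0.2189]
x [0.77  0.201 0.605] y [ 0.253 -0.967 -0.001] z [ 0.585  0.154 -0.796] [ 0.04 -1.43 -0.27] [-0.09  0.29  0.04]
[277.51480494 181.51062962]
[277.50366498 172.58952955]
[ 245  155   63   87 4127]
[array([ 0.59296148, -0.0857511 ,  0.131     ]), array([ 0.60614186, -0.13757013,  0.131     ]), array([ 0.62688955, -0.10439161,  0.131     ])] [ 0.59955167 -0.11166061  0.131     ] 0.05346900324610952
```

View pics/fin.png

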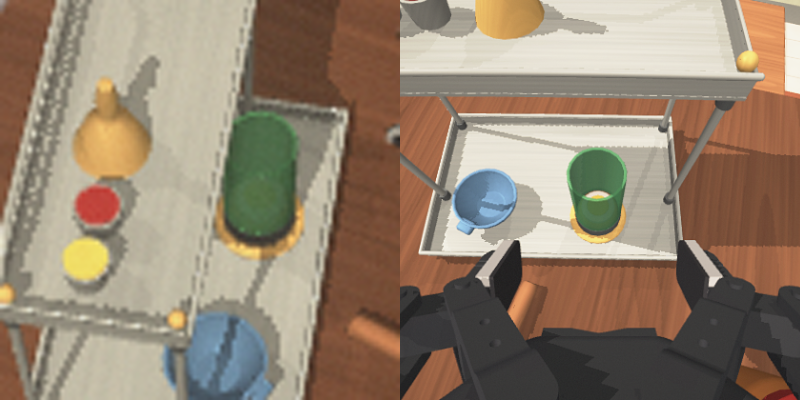

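```bash
python3 -c "
from plant import manip
print(manip.job_done())"
```

```text
the job is handed in; nothing more can be done
None
```

The tealight's button is pressed in, and the green chimney is on the lamp with its foot home on the flange. I handed the job in at about 31 s on the robot's clock.

- **Leaning the gripper:** the move commands have no tilt. I pushed the arm past its reach limit in free air, high up, so the tool leaned about 37° over the organiser's open front. That lean held for the rest of the job. While I did this, joint 3 read 0.055–0.056 rad against its stated lower limit of 0.06. I took this to be rounding, but could not confirm it.
- **Button:** I pressed it with the shut fingertips until it stopped moving, at about 21 N. In the pictures it then sits low in the tealight.
- **Chimney:** I gripped it upright and centred it to about 0.6 mm, looking through its bore with the wrist camera. I lowered it until it stopped hard with the foot 16 mm above the stool, which is the flange height. The net push there was about 15 N. The 3–6 N bead resistance never showed in the readings taken at the end of each call, so passing the beads is inferred from the final height and the hard stop.
- **Last checks:** after release the chimney stands upright and centred on the lamp. The diya and bell show no change in the last picture, and the gripper is clear of everything. I did not check the spoon and jar separately at the end, but the arm never came near either. The rim measured 53.5 mm across instead of 56 mm, the same bias as in the picture where its height was known.

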